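# Return the short extension bar through the drop-box flaps

### The job

Return the short socket extension bar (the shorter of the two bright round bars) to the grey tool drop box: pick it up, push it down through the two sprung flaps in the box's top and let it go inside, so that the flaps snap shut over it. Leave the long extension bar where it lies.

Things in the scene. Friction and masses are not known exactly. Their poses are not given: they have to be found in the camera images.
- short_bar_mid (a point): Middle of the short extension bar: a round bright steel bar for socket wrenches, 151 mm long, 16 mm in diameter, about 0.12 kg, one end square, lying flat on the plywood work board (board's top at z = 0.06 m). Its y axis runs along it. A thinner dark punch (150 x 11 mm) and a flat 170 mm spanner lie roughly parallel to it, 70 mm or more to the side; the three can change places.
- mouth (a point): Centre of the mouth in the top of the fixed grey steel drop box, level with the top, 105 mm above the work board; z up. The box is 209 mm along this x axis, 158 mm along y; the mouth 185 mm along x, 130 mm along y, shut by two metal flaps that meet along the x axis here, so a bar goes in lying along x. Inside it is hollow; its floor is 101 mm below this point.
- flap_left (a joint): Angle of both flaps (geared together), rad: 0 shut (level), up to 1.4 swung down into the box. Each is 64 mm wide, hinged at the mouth's long edge. The springs bear the bar's weight; pushing takes 5 to 15 N. With its middle pushed 45 mm below the mouth the bar hangs clear, the flaps leaning on the fingers; let go, it drops. The flaps close when the fingers leave.
- long_bar_mid (a point): Middle of the long extension bar: the same kind of bar, 251 mm long and 16 mm in diameter, lying flat near the back edge of the work board (middle 8 mm above it). Its y axis runs along it. Not to be moved.

How it is judged:
By the outcome, as a careful person would: the job done as asked, in the order asked, and still so for the second after the job is handed in, with the robot touching nothing.
It also fails if it takes over 40 s, if anything falls off the work surface, if the arm or the gripper's body presses on something with over 40 N, if the wrist force passes 120 N, or if a joint passes its speed limit or range.

### The arm

A 7-joint arm with a two-finger parallel gripper is mounted at the origin on a cart in front of the work surface, level with it; the furniture and walls round the work are solid. World frame = base frame: x ahead of the robot, y to its left, z up, the work surface at z = 0. Lengths are in m, angles in rad, forces in N, time in s.
With the tool pointing down it reaches from about 0.425 to 0.925 m from the base axis. Payload 6.8 kg.
Tool frame: the origin (TCP) lies between the finger pads; the fingertips stand 19 mm ahead of it and the grasp point (between the pads) is the TCP; z points along the fingers, y is the line along which they close (so a half turn about z gives the same grasp; the last joint's range is limited). The gripper opens to 85 mm and grips with 20 to 120 N. Pads are 22 mm wide; open, the fingers measure 114 mm over their backs; the gripper's body (76 mm by 85 mm) begins 54 mm behind the grasp point. The pads swing forward as they close: fully open they stand 13 mm farther back than shut.
Start: joints at [1.057, 0.477, 0.022, 1.555, -0.011, 1.109, -0.083], TCP at [0.266, -0.62, 0.25] pointing down, gripper open.
Joint ranges: [-2.96, 2.96], [-0.34, 2.1], [-1.41, 1.46], [0.24, 2.44], [-1.37, 4.51], [0.17, 1.92], [-2.96, 2.96]. Speed limits (rad/s): [2.39, 2.39, 3.14, 3.14, 3.14, 3.14, 3.14].

### API

Orientations are given as [roll, pitch, yaw] about the fixed x, y, z axes, in that order (R = Rz(yaw) Ry(pitch) Rx(roll)).
In Python, from bench import monitor, grab_frame, order gives the robot as it stands.
- The arm moves only by the shell command python3 -m handwheel 'ROWS'. ROWS is a JSON object of lists of equal length, an entry for each row: "linear": the shift along the tool's x, y, z in cm, a list of three; "spin": the turn about the tool's z in rad; "jaw": the closure, from 0 (fully open) to 1 (shut). In form: {"linear": [[x, y, z], ...], "spin": [spin, ...], "jaw": [jaw, ...]}. A call has 1 to 10 rows; each row is the pose to reach, as a shift and turn from the pose commanded when the call began, along the tool's axes at that moment; what a row does not reach only later rows make up. A row lasts 1/12 s, in which the tool goes at most 41.7 mm and 7.16 degrees, less where a joint would pass 70% of its speed; a pose out of reach is approached as far as the arm can. A call with a gripper value outside its range is refused whole. The fingers move at their own pace and stop on an object; the grip force is fixed at half the most. Time passes only in rows, so rows that repeat a pose let the fingers close. It gives the time, the measured TCP pose, the force, the opening and the grip force at its end, in the units of the state.
- monitor.state(): the state, without advancing time (a new reading comes with each control period).
- grab_frame(name): name is "side" or "top"; returns a dict with "color" (420x560x3 uint8, red, green, blue), "vfov" (degrees; the focal length in pixels is half the picture's height over the tangent of half this angle, whatever the lens; pixels are square), "cx", "cy" (the principal point, pixels), "D" ([k1, k2, p1, p2, k3] as OpenCV has them; the pictures are not rectified), "cam_to_world" (4x4, takes a point from camera to world coordinates). Camera axes: x right, y up, looking along -z (the intrinsics and any distortion apply to the point x, -y, -z); pixel columns grow to the right and rows downward; lengths in m; the calibration is good to about 2 mm. A picture is of the moment at which its call begins. There is no depth.
- order.hand_in(): hands the job in; it is judged then, once.
The state is a dict: "time_s": time; "joint_positions": joint angles; "qd": joint speeds; "tau": joint torques, N m; "eef_pos": TCP position; "eef_rot": TCP orientation; "wrist_force": force on the tool from outside, world axes, zero at the start; "ft_torque": the same for the moment, N m; "width": finger opening in m; "finger_force": force on a finger pad.
Only numpy, scipy, OpenCV 4.12 (cv2) and the standard library are available. Lean on these libraries where they do the work, as an engineer would, in place of code of your own. Each camera call takes 0.05 s, during which the arm holds its last target. There are 200 camera calls.

## Working session

There is one attempt and no reset: what is moved stays moved. The work goes in short steps, Python scripts to look and compute and a shell command to move; the robot and the scene stay as the last step left them, time stands still between calls to the robot, and variables do not carry over. Pictures are saved under pics/ and viewed, at most 10 in all, crops included, and the job is handed in when it is done.

```bash
mkdir -p pics; python3 - <<'E'
from bench import monitor, grab_frame
import cv2, numpy as np, pickle
for n in("side","top"):
    f=grab_frame(n); pickle.dump(f,open(f"pics/{n}0.pkl","wb"))
    cv2.imwrite(f"pics/{n}0.png",f["color"][:,:,::-1]); print(n,f["vfov"],f["cx"],f["cy"],f["D"],np.round(f["cam_to_world"],3).tolist())
s=monitor.state();print({k:np.round(v,3).tolist() for k,v in s.items()})
E
```

```text
side 47.72120007463751 282.3083929642354 212.87677831706586 [-0.05770024  0.          0.          0.          0.        ] [[0.997, 0.037, -0.071, 0.482], [-0.08, 0.503, -0.861, -0.749], [0.004, 0.864, 0.504, 0.581], [0.0, 0.0, 0.0, 1.0]]
top 56.20499029210057 279.13687664984707 216.7664236977242 [-0.04411928  0.          0.          0.          0.        ] [[0.014, 0.984, -0.177, 0.394], [-1.0, 0.011, -0.018, -0.053], [-0.016, 0.177, 0.984, 1.003], [0.0, 0.0, 0.0, 1.0]]
{'time_s': 0.1, 'joint_positions': [1.057, 0.478, 0.022, 1.556, -0.012, 1.109, -0.083], 'qd': [-0.001, -0.001, 0.001, -0.004, -0.001, -0.001, -0.001], 'tau': [0.005, -59.777, 1.614, -28.196, 0.013, 0.005, -0.0], 'eef_pos': [0.266, -0.62, 0.249], 'eef_rot': [-3.14, 0.0, 0.406], 'wrist_force': [-0.097, 0.051, -0.027], 'ft_torque': [-0.018, -0.027, 0.034], 'finger_force': 0.0, 'width': 0.085}
```

View pics/side0.png

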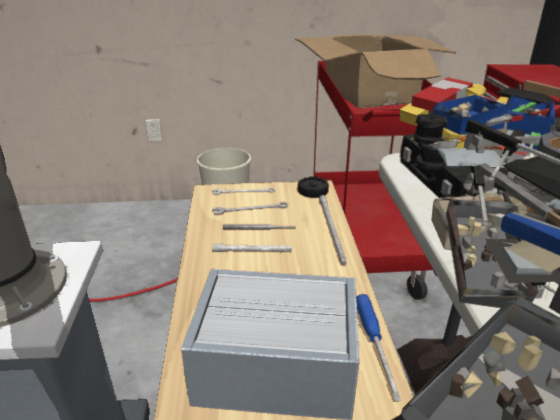

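View pics/top0.png

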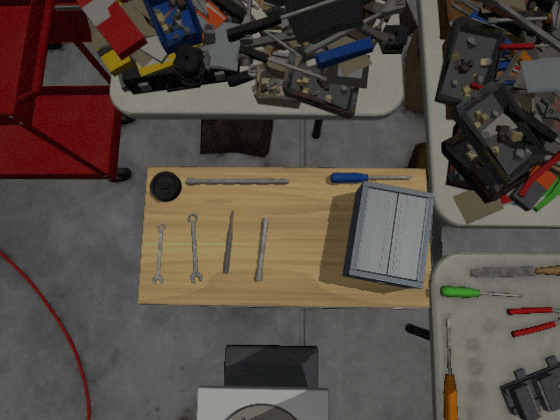

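The side view shows the short bar at about (213,247)–(291,249), just behind the box. In the top view it runs (264,219)–(260,280). The punch is at top-view (230,240), and the long bar is at (187–288,181). The box top's corners are near (367,185), (433,191), (418,286) and (350,277).

```bash
cat > h.py <<'E'
import numpy as np, cv2
def K(f):
    h=f["color"].shape[0]; fl=h/2/np.tan(np.radians(f["vfov"])/2)
    return np.array([[fl,0,f["cx"]],[0,fl,f["cy"]],[0,0,1]])
def on_plane(f,px,z):
    u=cv2.undistortPoints(np.array(px,float).reshape(-1,1,2),K(f),np.array(f["D"],float)).reshape(-1,2)
    T=np.array(f["cam_to_world"]); d=np.c_[u[:,0],-u[:,1],-np.ones(len(u))]@T[:3,:3].T
    return T[:3,3]+d*((z-T[2,3])/d[:,2])[:,None]
E
python3 - <<'E'
import pickle,cv2,numpy as np
from h import *
for n,(x0,y0,x1,y1) in dict(top=(215,165,445,305),side=(180,230,370,410)).items():
    f=pickle.load(open(f"pics/{n}0.pkl","rb")); s=3
    c=cv2.resize(f["color"][y0:y1,x0:x1,::-1],None,fx=s,fy=s,interpolation=cv2.INTER_CUBIC)
    cv2.imwrite(f"pics/{n}0c.png",c)
f=pickle.load(open("pics/top0.pkl","rb"))
hsv=cv2.cvtColor(f["color"],cv2.COLOR_RGB2HSV)
m=((hsv[...,1]<60)&(hsv[...,2]>60)).astype(np.uint8)
m[:172]=0;m[300:]=0;m[:,:150]=0;m[:,345:]=0
for c in cv2.findContours(m,0,2)[0]:
    if cv2.contourArea(c)>30:
        (cx,cy),wh,a=cv2.minAreaRect(c);b=cv2.boxPoints(((cx,cy),wh,a))
        w=on_plane(f,b,0.068); i=np.linalg.norm(w-w[0],axis=1)
        print(np.round([cx,cy,*wh,a],1),on_plane(f,[[cx,cy]],0.068).round(4)[0],"size",np.sort(i)[1:].round(3),w[:,:2].round(3).tolist())
E
```

```text
[158.5 253.5   9.1  61.2   2.2] [0.4692 0.2527 0.068 ] size [0.022 0.147 0.147] [[0.397, 0.262], [0.544, 0.266], [0.543, 0.244], [0.397, 0.24]]
[261.5 248.5   6.1  63.4   5.9] [0.4847 0.0054 0.068 ] size [0.014 0.151 0.152] [[0.411, 0.019], [0.562, 0.007], [0.56, -0.008], [0.41, 0.004]]
[194.5 247.9  68.1  11.1  88.1] [0.4839 0.1662 0.068 ] size [0.027 0.164 0.167] [[0.566, 0.187], [0.567, 0.16], [0.404, 0.146], [0.403, 0.173]]
[228.8 242.    4.1  60.3   6.6] [0.4993 0.0841 0.068 ] size [0.01  0.145 0.145] [[0.428, 0.095], [0.573, 0.083], [0.572, 0.073], [0.428, 0.085]]
[237.5 180.5   5.  101.   90. ] [0.6517 0.0684 0.068 ] size [0.013 0.25  0.25 ] [[0.657, 0.194], [0.659, -0.056], [0.647, -0.056], [0.644, 0.193]]
```

View pics/top0c.png

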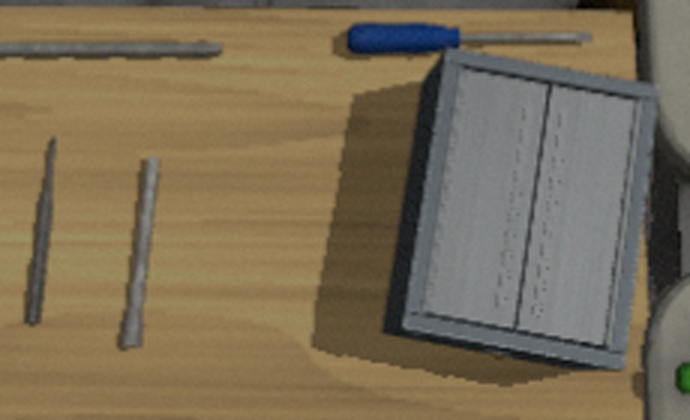

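View pics/side0c.png

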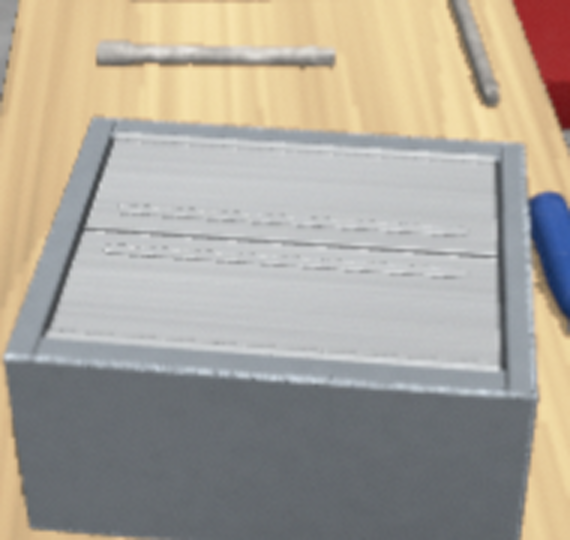

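The top crop shows the box's outer corners at (447,52), (657,88), (622,368) and (403,330), with the seam from (550,85) to (515,330). The side crop shows the corners at (97,119), (524,144), (535,396) and (6,357), with the seam from (82,229) to (497,257). The bar lies at (97–335,54) in the side crop.

```bash
python3 - <<'E'
import pickle
from h import *
D=dict(top=((215,165),[(447,52),(657,88),(622,368),(403,330)],[(550,85),(515,330)]),
side=((180,230),[(97,119),(524,144),(535,396),(6,357)],[(82,229),(497,257)]))
for n,(o,c,s) in D.items():
    f=pickle.load(open(f"pics/{n}0.pkl","rb")); g=lambda p,z: on_plane(f,(np.array(p)+.5)/3-.5+o,z)
    w=g(c,.165); q=g(s,.165)
    print(n,"corners",w[:,:2].round(3).tolist(),"mid",w.mean(0).round(4),"sides",np.linalg.norm(w-np.roll(w,-1,0),axis=1).round(3))
    d=q[1]-q[0]; print("seam",q[:,:2].round(4).tolist(),"mid",q.mean(0).round(4),"len",np.linalg.norm(d).round(3),"yaw",np.arctan(d[1]/d[0]).round(4))
f=pickle.load(open("pics/side0.pkl","rb"))
hsv=cv2.cvtColor(f["color"],cv2.COLOR_RGB2HSV)
m=(hsv[...,1]<60).astype(np.uint8);m[:240]=0;m[256:]=0;m[:,:205]=0;m[:,300:]=0
c=max(cv2.findContours(m,0,2)[0],key=cv2.contourArea);r=cv2.minAreaRect(c);print("side bar",r)
b=on_plane(f,cv2.boxPoints(r),.068);print(b[:,:2].round(3).tolist(),on_plane(f,[r[0]],.068).round(4))
E
```

```text
top corners [[0.624, -0.222], [0.599, -0.375], [0.397, -0.34], [0.422, -0.186]] mid [ 0.5109 -0.2808  0.165 ] sides [0.155 0.205 0.155 0.205]
seam [[0.6005, -0.2967], [0.4232, -0.2653]] mid [ 0.5118 -0.281   0.165 ] len 0.18 yaw -0.1753
side corners [[0.427, -0.192], [0.628, -0.227], [0.6, -0.379], [0.398, -0.344]] mid [ 0.513  -0.2857  0.165 ] sides [0.204 0.155 0.205 0.155]
seam [[0.4236, -0.2711], [0.6002, -0.3023]] mid [ 0.5119 -0.2867  0.165 ] len 0.179 yaw -0.175
side bar ((251.5, 247.0), (8.0, 79.0), 90.0)
[[0.41, 0.022], [0.562, 0.011], [0.56, -0.016], [0.411, -0.005]] [[0.4856 0.0027 0.068 ]]
```

```bash
cat >> h.py <<'E'
from bench import monitor
def go(x,y,z,yaw):
    s=monitor.state(); a=s["eef_rot"][2]; p=np.array(s["eef_pos"]); d=np.array([x,y,z])-p
    c,n=np.cos(a),np.sin(a)
    print("t",round(s["time_s"],2),"pos",p.round(4),"rot",np.round(s["eef_rot"],4),"F",np.round(s["wrist_force"],1),"w",round(s["width"],4),"grip",round(s["finger_force"],1))
    print("shift cm",(100*np.array([c*d[0]+n*d[1],n*d[0]-c*d[1],-d[2]])).round(2),"spin",round(a-yaw,3))
E
python3 -m handwheel '{"linear":[[2.7,-2.95,0],[5.4,-5.9,0],[8.1,-8.85,0],[10.8,-11.8,0],[13.5,-14.75,0],[16.2,-17.7,0],[18.9,-20.65,0],[21.6,-23.6,0],[24.3,-26.55,0],[27,-29.5,0]],"spin":[0.05,0.1,0.15,0.2,0.25,0.3,0.35,0.4,0.45,0.486],"jaw":[0.4,0.4,0.4,0.4,0.4,0.4,0.4,0.4,0.4,0.4]}'
python3 -c "from h import *; go(.485,.004,.16,-.08)"
```

```text
time_s: 0.93
eef_pos: [0.3981, -0.2406, 0.2502]
eef_rot: [3.141, 0.0, -0.083]
wrist_force: [0.5, -0.4, 0.5]
width: 0.051
finger_force: 0.0
t 0.93 pos [ 0.3981 -0.2406  0.2502] rot [ 3.1415e+00  2.0000e-04 -8.2900e-02] F [ 0.5 -0.4  0.5] w 0.051 grip 0.0
shift cm [  6.64 -25.1    9.02] spin -0.003
```

```bash
python3 -m handwheel '{"linear":[[1,-3.8,0.5],[2,-7.5,2],[3,-11.2,3.5],[4,-15,5],[5,-18.8,6.5],[6,-22.5,8],[6.6,-25.1,9],[6.6,-25.1,9],[6.6,-25.1,9]],"spin":[0,0,0,0,0,0,0,0,0],"jaw":[0.4,0.4,0.4,0.4,0.4,0.4,0.4,0.4,0.4]}'
python3 - <<'E'
from h import *; go(.485,.004,.082,-.08)
from bench import grab_frame
import pickle
ims=[]
for n,(x0,y0) in dict(top=(200,180),side=(180,150)).items():
    f=grab_frame(n); pickle.dump(f,open(f"pics/{n}1.pkl","wb"))
    ims.append(cv2.resize(f["color"][y0:y0+140,x0:x0+130,::-1],None,fx=3,fy=3,interpolation=cv2.INTER_CUBIC))
cv2.imwrite("pics/c1.png",np.hstack(ims))
E
```

```text
time_s: 1.68
eef_pos: [0.4836, 0.004, 0.1594]
eef_rot: [-3.141, 0.002, -0.076]
wrist_force: [0.9, -0.8, 0.5]
width: 0.0509
finger_force: 0.0
t 1.68 pos [0.4836 0.004  0.1594] rot [-3.1414e+00  2.1000e-03 -7.6300e-02] F [ 0.9 -0.8  0.5] w 0.0509 grip 0.0
shift cm [ 0.14 -0.01  7.74] spin 0.004
```

View pics/c1.png

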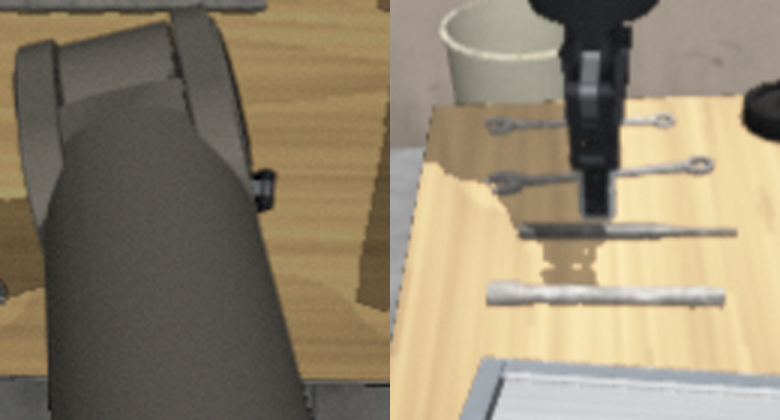

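The side view shows the open gripper hovering above the short bar near its middle, with the bar unmoved. The arm hides the bar in the top view. I'll descend and close.

```bash
python3 -m handwheel '{"linear":[[0.1,0,2],[0.1,0,4],[0.1,0,5.5],[0.1,0,6.7],[0.1,0,7.3],[0.1,0,7.6],[0.1,0,7.6],[0.1,0,7.6]],"spin":[0,0,0,0,0,0,0,0],"jaw":[0.4,0.4,0.4,0.4,0.4,0.4,0.4,0.4]}'
python3 -c "from h import *; go(.485,.004,.082,-.08)"
```

```text
time_s: 2.45
eef_pos: [0.4854, 0.0017, 0.085]
eef_rot: [3.141, -0.001, -0.081]
wrist_force: [-0.3, 0.5, 0.6]
width: 0.0507
finger_force: 0.0
t 2.45 pos [0.4854 0.0017 0.085 ] rot [ 3.1415e+00 -1.0000e-03 -8.1200e-02] F [-0.3  0.5  0.6] w 0.0507 grip 0.0
shift cm [-0.06 -0.22  0.3 ] spin -0.001
```

```bash
python3 -m handwheel '{"linear":[[0,-0.1,0.1],[0,-0.1,0.2],[0,-0.1,0.2],[0,-0.1,0.2],[0,-0.1,0.2],[0,-0.1,0.2],[0,-0.1,0.2],[0,-0.1,0.2],[0,-0.1,0.2],[0,-0.1,0.2]],"spin":[0,0,0,0,0,0,0,0,0,0],"jaw":[0.4,0.4,0.6,0.8,1,1,1,1,1,1]}'
python3 -c "from h import *; go(.485,.004,.082,-.08)"
```

```text
time_s: 3.28
eef_pos: [0.4853, 0.0033, 0.0827]
eef_rot: [-3.142, -0.0, -0.08]
wrist_force: [-1.6, -0.2, 5.9]
width: 0.0134
finger_force: 58.5
t 3.28 pos [0.4853 0.0033 0.0827] rot [-3.1416e+00 -4.0000e-04 -8.0400e-02] F [-1.6 -0.2  5.9] w 0.0134 grip 58.5
shift cm [-0.03 -0.07  0.07] spin -0.0
```

```bash
python3 -m handwheel '{"linear":[[0,0,-0.5],[0,0,-1.5],[0,0,-3],[0,0,-5],[0,0,-7.5],[0,0,-10],[0,0,-12.5],[0,0,-14.3],[0,0,-14.8],[0,0,-14.8]],"spin":[0,0,0,0,0,0,0,0,0,0],"jaw":[1,1,1,1,1,1,1,1,1,1]}'
python3 - <<'E'
from h import *; go(.512,-.284,.23,-.175)
from bench import grab_frame
f=grab_frame("side")
cv2.imwrite("pics/c2.png",cv2.resize(f["color"][120:320,180:380,::-1],None,fx=3,fy=3,interpolation=cv2.INTER_CUBIC))
E
```

```text
time_s: 4.12
eef_pos: [0.4858, 0.0033, 0.232]
eef_rot: [-3.141, -0.003, -0.08]
wrist_force: [0.1, -0.2, -2.1]
width: 0.0133
finger_force: 58.7
t 4.12 pos [0.4858 0.0033 0.232 ] rot [-3.1413 -0.0034 -0.0803] F [ 0.1 -0.2 -2.1] w 0.0133 grip 58.7
shift cm [ 4.91 28.43  0.2 ] spin 0.095
```

View pics/c2.png

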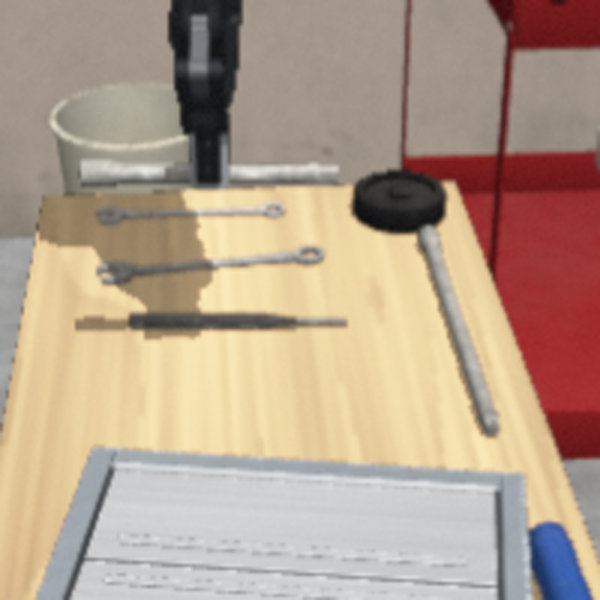

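The bar is held level by its middle (crop columns 80–340, fingers at 208). I'll carry it over the box.

```bash
python3 -m handwheel '{"linear":[[0.4,2.4,0],[1,6,0],[1.7,10,0],[2.4,14,0],[3.1,18,0],[3.8,22,0],[4.4,25.5,0],[4.8,27.8,0],[4.9,28.4,0],[4.9,28.4,0]],"spin":[0.01,0.02,0.03,0.05,0.07,0.09,0.095,0.095,0.095,0.095],"jaw":[1,1,1,1,1,1,1,1,1,1]}'
python3 -m handwheel '{"linear":[[0,0,1],[0,0,2],[0,0,2.5],[0,0,2.5],[0,0,2.5]],"spin":[0,0,0,0,0],"jaw":[1,1,1,1,1]}'
python3 - <<'E'
from h import *; go(.512,-.284,.13,-.175)
from bench import grab_frame
import pickle
ims=[]
for n,(x0,y0) in dict(top=(320,170),side=(180,200)).items():
    f=grab_frame(n); pickle.dump(f,open(f"pics/{n}3.pkl","wb"))
    ims.append(cv2.resize(f["color"][y0:y0+190,x0:x0+130 if n=="top" else x0+135,::-1] if n=="top" else f["color"][y0:y0+190,x0:x0+135,::-1],None,fx=3,fy=3,interpolation=cv2.INTER_CUBIC))
    f=f
f=pickle.load(open("pics/side3.pkl","rb")); ims[1]=cv2.resize(f["color"][200:390,180:315+60,::-1],None,fx=2,fy=3,interpolation=cv2.INTER_CUBIC)
cv2.imwrite("pics/c3.png",np.hstack(ims))
E
```

```text
time_s: 5.0
eef_pos: [0.5097, -0.2858, 0.2281]
eef_rot: [-3.142, 0.003, -0.179]
wrist_force: [0.4, 1.2, -2.2]
width: 0.0131
finger_force: 58.7
time_s: 5.42
eef_pos: [0.511, -0.2825, 0.2046]
eef_rot: [-3.141, 0.001, -0.174]
wrist_force: [1.3, 0.2, -0.8]
width: 0.0132
finger_force: 58.7
t 5.42 pos [ 0.511  -0.2825  0.2046] rot [-3.141e+00  1.400e-03 -1.736e-01] F [ 1.3  0.2 -0.8] w 0.0132 grip 58.7
shift cm [0.13 0.13 7.46] spin 0.001
```

View pics/c3.png

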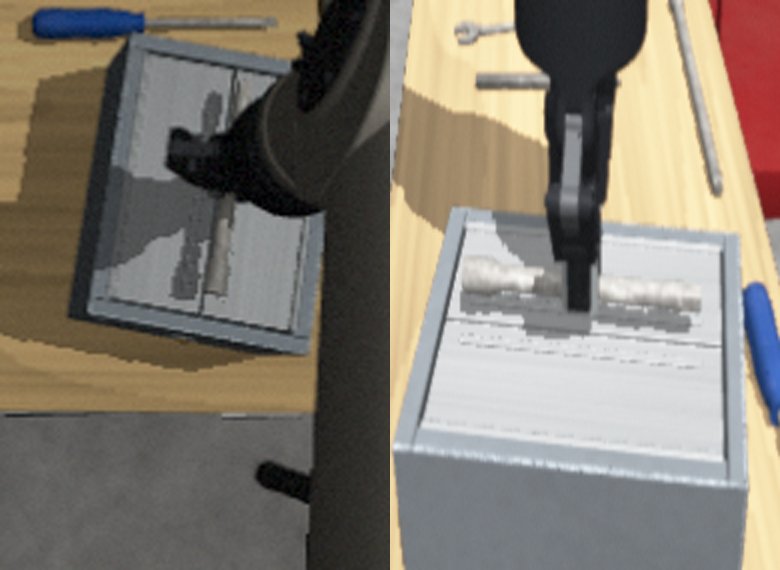

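The top view shows the bar's visible ends at crop (217,292) and (236,85), close to the seam. The side view has it at crop (463,275)–(700,297), within the mouth's length. I'll check both against the seam with each camera.

```bash
python3 - <<'E'
import pickle
from h import *
z=.190
f=pickle.load(open("pics/top3.pkl","rb")); a=on_plane(f,[(392.2,267),(398.5,198)],z)
print("top bar",a[:,:2].round(4).tolist())
g=pickle.load(open("pics/side3.pkl","rb")); b=on_plane(g,[(216.5,291.7),(335,299)],z); print("side bar",b[:,:2].round(4).tolist(),b.mean(0).round(4))
t=-.175;n=np.array([-np.sin(t),np.cos(t)]);e=np.array([np.cos(t),np.sin(t)])
for w,m in((a,[.5118,-.281]),(b,[.5119,-.2867])): print("across",((w[:,:2]-m)@n).round(4),"along",((w[:,:2]-m)@e).round(4))
E
```

```text
top bar [[0.438, -0.2715], [0.5834, -0.29]]
side bar [[0.4377, -0.2733], [0.5859, -0.2988]] [ 0.5118 -0.2861  0.19  ]
across [-0.0035  0.0036] along [-0.0743  0.0721]
across [0.0002 0.001 ] along [-0.0753  0.075 ]
```

```bash
python3 -m handwheel '{"linear":[[0,0,0.8],[0,0,1.6],[0,0,2.4],[0,0,3.2],[0,0,4],[0,0,4.8],[0,0,5.6],[0,0,6.4],[0,0,7],[0,0,7]],"spin":[0,0,0,0,0,0,0,0,0,0],"jaw":[1,1,1,1,1,1,1,1,1,1]}'
python3 -m handwheel '{"linear":[[0,0,0.4],[0,0,0.5],[0,0,0.5],[0,0,0.5],[0,0,0.5]],"spin":[0,0,0,0,0],"jaw":[1,1,1,1,1]}'
python3 - <<'E'
from h import *; go(.512,-.284,.13,-.175)
from bench import grab_frame
f=grab_frame("side")
cv2.imwrite("pics/c4.png",cv2.resize(f["color"][200:390,180:380,::-1],None,fx=3,fy=3,interpolation=cv2.INTER_CUBIC))
E
```

```text
time_s: 6.35
eef_pos: [0.5121, -0.2829, 0.1347]
eef_rot: [-3.14, -0.001, -0.174]
wrist_force: [0.7, 4.1, 6.4]
width: 0.0136
finger_force: 64.5
time_s: 6.77
eef_pos: [0.5125, -0.2829, 0.1307]
eef_rot: [-3.141, -0.002, -0.174]
wrist_force: [0.7, 3.8, 6.2]
width: 0.0132
finger_force: 64.2
t 6.77 pos [ 0.5125 -0.2829  0.1307] rot [-3.1407e+00 -2.0000e-03 -1.7430e-01] F [0.7 3.8 6.2] w 0.0132 grip 64.2
shift cm [-0.03  0.12  0.07] spin 0.001
```

View pics/c4.png

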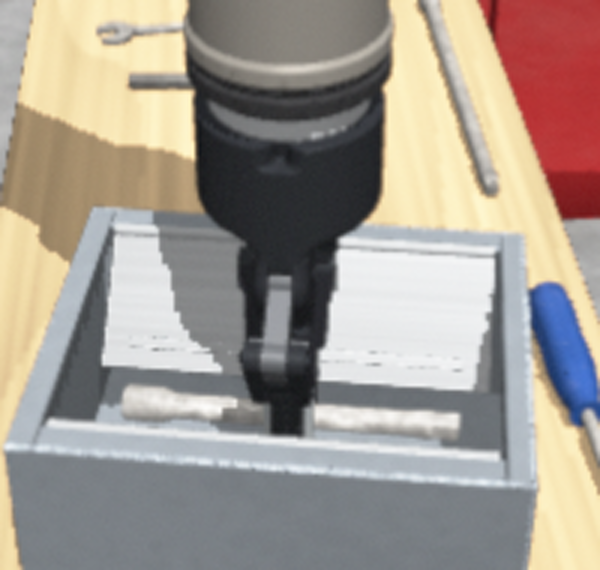

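The bar (crop 122–460, row ~415) hangs level below the open flaps, which lean on the fingers. I'll release it with a modest opening, wait, then withdraw.

```bash
python3 -m handwheel '{"linear":[[0,0,0],[0,0,0],[0,0,0],[0,0,0],[0,0,0],[0,0,0],[0,0,0],[0,0,0]],"spin":[0,0,0,0,0,0,0,0],"jaw":[0.85,0.7,0.6,0.6,0.6,0.6,0.6,0.6]}'
python3 -m handwheel '{"linear":[[0,0,-1],[0,0,-2],[0,0,-3.5],[0,0,-5],[0,0,-7],[0,0,-9],[0,0,-11],[0,0,-13],[0,0,-14],[0,0,-14]],"spin":[0,0,0,0,0,0,0,0,0,0],"jaw":[0.6,0.6,0.6,0.6,0.6,0.6,0.6,0.6,0.6,0.6]}'
python3 -m handwheel '{"linear":[[0,-3,0],[0,-6,0],[0,-10,0],[0,-14,0],[0,-17,0],[0,-19,0],[0,-20,0],[0,-20,0],[0,-20,0],[0,-20,0]],"spin":[0,0,0,0,0,0,0,0,0,0],"jaw":[0.6,0.6,0.6,0.6,0.6,0.6,0.6,0.6,0.6,0.6]}'
python3 - <<'E'
from h import *; go(.512,-.284,.13,-.175)
from bench import grab_frame
a=grab_frame("side")["color"][150:390,180:400,::-1]; b=grab_frame("top")["color"][160:310,135:445,::-1]
a=cv2.resize(a,(367,400)); b=cv2.resize(b,(433,210)); o=np.zeros((400,800,3),np.uint8); o[:,:367]=a; o[:210,367:]=b
cv2.imwrite("pics/c5.png",o)
E
```

```text
time_s: 7.48
eef_pos: [0.5119, -0.2818, 0.1298]
eef_rot: [-3.139, -0.0, -0.174]
wrist_force: [2.3, 6.7, 0.8]
width: 0.0341
finger_force: 4.9
time_s: 8.32
eef_pos: [0.512, -0.285, 0.2729]
eef_rot: [3.14, -0.004, -0.176]
wrist_force: [-0.0, 0.8, 0.8]
width: 0.0344
finger_force: 0.0
time_s: 9.15
eef_pos: [0.5455, -0.0892, 0.2698]
eef_rot: [3.14, 0.001, -0.178]
wrist_force: [-0.4, -0.1, 1.0]
width: 0.0343
finger_force: 0.0
t 9.15 pos [ 0.5455 -0.0892  0.2698] rot [ 3.1404e+00  8.0000e-04 -1.7810e-01] F [-0.4 -0.1  1. ] w 0.0343 grip 0.0
shift cm [ 0.15 19.76 13.98] spin -0.003
```

View pics/c5.png

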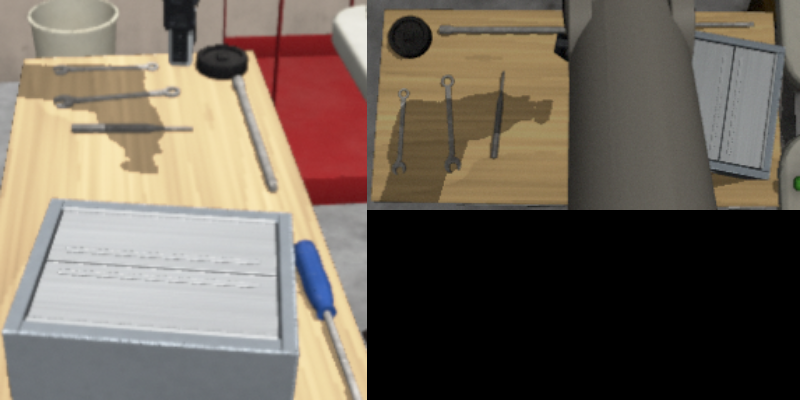

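The gripper is empty, the flaps are shut level (seam closed at about (165,268)) and the bar is no longer on the board. The long bar is where it was and the robot is touching nothing.

```bash
python3 -c "from bench import order; print(order.hand_in())"
```

```text
the job is handed in; nothing more can be done
None
```

The short extension bar was dropped into the grey box and the flaps snapped shut over it; the long bar was not moved, and the job was handed in at about 9 s on the robot's clock.

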